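# Hang the fruit sample and hold the inspection lamp on it

### The job

Hang the wire sample basket by its arched handle on the stand's hook and let go of it. Then draw the inspection lamp up out of the acrylic rack, leaving the two capped tubes there, tip it about halfway between upright and level, lens end down, and point it at the fruit in the hanging basket, the lens about 10 cm from the middle of the fruit. Finish while still holding the lamp raised there, still and clear of everything else.

Things in the scene. Friction and masses are not known exactly. Their poses are not given: they have to be found in the camera images.
- basket: Steel-wire basket 76 x 76 mm, walls 55 mm high, a greenish fruit (54 mm across) fixed in it; 0.2 kg, loose on the table. Origin: centre of underside, z up. Rigid arched handle of 6 mm wire in its own y-z plane: uprights at y = +-36 to z = 122, sloping to the apex at z = 140 (centreline). On the apex a black grip block 20 x 20 mm, z = 142 to 172. The window under the apex takes the hook.
- basket_eye (a point): Centreline of the handle wire at the apex of the arch, on the basket's z axis, 140 mm above its underside: the point that hangs in the hook.
- fruit (a point): Middle of the fruit, on the basket's z axis, 32 mm above its underside.
- stand: Fixed steel stand. Origin: centre of the underside of its round foot (radius 55, 12 mm high). Post 14 mm thick to z = 228 mm. One upturned hook of 8 mm wire points along its own -x, roughly to the robot: leaves the post at z = 217, dips to the seat at x = -70, turns up to the tip at x = -96, z = 228 (centreline; top of tip 232).
- hook_seat (a point): Lowest point of the hook wire's centreline, where the handle comes to rest: stand frame (-70, 0, 205) mm. When hung, the basket_eye lies about 7 mm above it.
- rack: Fixed clear acrylic rack 50 (x) by 190 (y) mm, 60 mm high at its two ends. Three square wells of 31 mm in a row along its own y, at y = -58, 0 and +58; well floor 6 mm up, top plate ends at 53 mm. Origin: centre of underside. Each well holds one thing, in any order: lamp, tube_a, tube_b.
- lamp: Aluminium inspection lamp 150 mm long plus a 4 mm rubber tail button, 0.12 kg, standing lens down in a well of the rack, taller than the tubes beside it. Origin: centre of the lens face (lower end); z runs from lens to tail, so it shines along its own -z. Head 29 mm diameter to z = 42, barrel 24 mm diameter from z = 52 to 150: grip it there.
- tube_a: Clear sample tube with white cap, 28.4 mm diameter, 101 mm tall, standing in another well of the rack; stays there. Origin: centre of its underside.
- tube_b: A second such tube, the same size; stays in the rack.
Things that resemble listed ones, but are neither listed nor needed, are in the scene too. Leave any purple look-alike of the basket alone. What is shaped like the rack but turquoise is not meant.

How it is judged:
On the way, in this order (a step that is already met when the one before it is completed fails the run):
1. the basket hangs by its handle on the hook, let go (distance between basket_eye and hook_seat below 0.035 m and contact force between basket and stand above 0.6 N and contact force between basket and the fingers below 0.1 N and angle between basket's own z axis and vertical below 0.5 rad), for 0.4 s.
2. the lamp is drawn up clear of the rack (height (world z) of lamp above 0.075 m and contact force between lamp and the fingers above 1 N and contact force between lamp and rack below 0.1 N), for 0.1 s.
At the end, for the whole second after the job is handed in: Basket let go, eye within 35 mm of hook_seat, tilt < 0.5 rad. Lamp gripped and still, off rack, basket, stand; lens above 120 mm; lamp z 0.45-1.2 rad from vertical; fruit 60-150 mm ahead of the lens, within 30 mm of the axis in lamp x and y. Tubes within 20 mm of start, upright in wells (all of step 1 and contact force between lamp and the fingers above 1 N and contact force between lamp and rack below 0.1 N and contact force between lamp and basket below 0.1 N and contact force between lamp and stand below 0.1 N and height (world z) of lamp above 0.12 m and linear speed of lamp below 0.03 m/s and angle between lamp's own z axis and vertical between 0.45 and 1.2 rad and z of fruit in the frame of lamp between -0.15 and -0.06 m and x of fruit in the frame of lamp between -0.03 and 0.03 m and y of fruit in the frame of lamp between -0.03 and 0.03 m and height (world z) of each of tube_a, tube_b below 0.02 m and distance of each of tube_a, tube_b from where it was at the start of the episode below 0.02 m and angle between each of tube_a, tube_b's own z axis and vertical below 0.2 rad); the arm keeps its last pose, push and grip.
It fails at once if a capped tube is pulled out of the rack or thrown about (distance of any of tube_a, tube_b from where it was at the start of the episode above 0.04 m).
It also fails if it takes over 54 s, if anything falls off the work surface, if the arm or the gripper's body presses on something with over 40 N, if the wrist force passes 120 N, or if a joint passes its speed limit or range.

### The arm

A 6-joint arm with a two-finger parallel gripper is mounted at the origin on the work surface. World frame = base frame: x ahead of the robot, y to its left, z up, the work surface at z = 0. Lengths are in m, angles in rad, forces in N, time in s.
With the tool pointing down it reaches from about 0.4 to 0.825 m from the base axis. Payload 7 kg.
Tool frame: the origin (TCP) lies at the very end of the fingers, on their centre line; the grasp point (between the pads) lies 19 mm behind it; z points along the fingers, y is the line along which they close (so a half turn about z gives the same grasp; the last joint's range is limited). The gripper opens to 88 mm and grips with 3 to 60 N. Pads are 19 mm wide; open, the fingers measure 130 mm over their backs; the gripper's body (78 mm by 193 mm) begins 47 mm behind the grasp point.
Start: joints at [-0.974, 0.359, 0.012, 0, -1.224, -0.288], TCP at [0.205, -0.643, 0.227] pointing down, gripper open.
Joint ranges: [-3.07, 3.07], [-1.43, 2.12], [-1.02, 1.25], [-3.03, 1.67], [-3.05, -0], [-3.03, 3.03]. Speed limits (rad/s): [2.39, 2.39, 3.01, 3.14, 3.14, 3.14].

### API

Orientations are given as [roll, pitch, yaw] about the fixed x, y, z axes, in that order (R = Rz(yaw) Ry(pitch) Rx(roll)).
In Python, from station import arm gives the robot as it stands. The module is installed in compiled form; this text tells all that it offers.
- The arm moves only by the shell command python3 -m crank 'ROWS' [FORCE]. ROWS is JSON, a list of rows, each an object of numbers: "dx", "dy", "dz": the shift along the world's x, y, z in m; "twist": the turn about the world's z in degrees; "grip": the opening, from -1 (shut) to 1 (fully open). A call has exactly 5 rows; each row is the pose to reach, as a shift and turn from the pose commanded when the call began; what a row does not reach only later rows make up. A row lasts 1/12 s, in which the tool goes at most 41.7 mm and 7.16 degrees, less where a joint would pass 70% of its speed; a pose out of reach is approached as far as the arm can. A call with a gripper value outside its range is refused whole. The fingers move at their own pace and stop on an object; FORCE is the grip in N (left out, the last holds). Time passes only in rows, so rows that repeat a pose let the fingers close, or fill a call up. It gives the time, the measured TCP pose, the force, the opening and the grip force at its end, in the units of the state.
- arm.get_state(): the state, without advancing time (a new reading comes with each control period).
- arm.grab_frame(name): name is "scene" or "top" or "wrist"; returns the picture (384x512x3 uint8, red, green, blue); there is no depth.
- arm.get_calibration(name): a dict with "fx", "fy", "cx", "cy" (pixels), "k1" (the pictures are not rectified: a ray, as slopes to the right and down, at radius r is drawn at 1 + k1 r^2 times it, then the intrinsics apply), "cam_to_world" (4x4, takes a point from camera to world coordinates); the wrist camera has in their place "tool_from_camera" (4x4, takes a point from camera to tool coordinates, whose origin is the TCP and whose axes are the flange's). Camera axes: x right, y down, z forward; pixel columns grow to the right and rows downward; lengths in m; the calibration is good to about 2 mm. A picture is of the moment at which its call begins: read the wrist's pose just before it. get_calibration takes no time and is no camera call.
- arm.job_done(): hands the job in; it is judged then, once.
The state is a dict: "t": time; "q": joint angles; "qd": joint speeds; "joint_efforts": joint torques, N m; "eef_pos": TCP position; "ee_rot": TCP orientation; "force": force on the tool from outside, world axes, zero at the start; "moment": the same for the moment, N m; "width": finger opening in m; "gripper_force": force on a finger pad.
Only numpy, scipy, OpenCV 4.12 (cv2) and the standard library are available. Lean on these libraries where they do the work, as an engineer would, in place of code of your own. Each camera call takes 0.05 s, during which the arm holds its last target. There are 200 camera calls.

## Working session

There is one attempt and no reset: what is moved stays moved. The work goes in short steps, Python scripts to look and compute and a shell command to move; the robot and the scene stay as the last step left them, time stands still between calls to the robot, and variables do not carry over. Pictures are saved under pics/ and viewed, at most 10 in all, crops included, and the job is handed in when it is done.

```bash
mkdir -p pics
cat > h.py <<'E'
import numpy as np, cv2
from station import arm
from scipy.spatial.transform import Rotation as R
def grab(n,name):
    s=arm.get_state(); im=arm.grab_frame(n); cv2.imwrite(f'pics/{name}.png',im[:,:,::-1]); return im,s
def cam(n,s=None):
    c=arm.get_calibration(n)
    if n=='wrist':
        T=np.eye(4); T[:3,:3]=R.from_euler('xyz',s['ee_rot']).as_matrix(); T[:3,3]=s['eef_pos']
        M=T@np.array(c['tool_from_camera'])
    else: M=np.array(c['cam_to_world'])
    return c,M
def ray(c,M,u,v):
    K=np.array([[c['fx'],0,c['cx']],[0,c['fy'],c['cy']],[0,0,1.]])
    p=cv2.undistortPoints(np.array([[[u,v]]],float),K,np.array([c['k1'],0,0,0.]),) [0,0]
    d=M[:3,:3]@np.array([p[0],p[1],1]); return M[:3,3],d/np.linalg.norm(d)
def onplane(c,M,u,v,z):
    o,d=ray(c,M,u,v); return o+d*(z-o[2])/d[2]
def cross(r1,r2):
    (a,d),(b,e)=r1,r2
    t=np.linalg.lstsq(np.c_[d,-e],b-a,rcond=None)[0]
    p,q=a+t[0]*d,b+t[1]*e; return (p+q)/2,np.linalg.norm(p-q)
def proj(c,M,P):
    P=np.linalg.inv(M)@np.r_[P,1]; x,y=P[0]/P[2],P[1]/P[2]; f=1+c['k1']*(x*x+y*y)
    return c['fx']*x*f+c['cx'],c['fy']*y*f+c['cy']
E
python3 - <<'E'
from h import *
for n in('scene','top'):
    im,s=grab(n,n+'0'); c,M=cam(n); print(n,{k:c[k] for k in('fx','cx','cy','k1')},M.round(3).tolist())
print(s)
a=cv2.imread('pics/scene0.png');b=cv2.imread('pics/top0.png')
E
```

```text
scene {'fx': 387.09769270390547, 'cx': 253.00980234609202, 'cy': 191.47660368690964, 'k1': -0.06788679273725168} [[0.632, 0.595, -0.497, 1.056], [0.775, -0.475, 0.417, -0.443], [0.011, -0.648, -0.761, 0.942], [0.0, 0.0, 0.0, 1.0]]
top {'fx': 354.043574442806, 'cx': 254.25065109383112, 'cy': 190.52798915035208, 'k1': -0.10706088182927181} [[0.025, -0.996, 0.081, 0.433], [-1.0, -0.026, -0.012, -0.013], [0.014, -0.081, -0.997, 1.162], [0.0, 0.0, 0.0, 1.0]]
{'t': 0.05, 'q': array([-9.73917546e-01,  3.59354383e-01,  1.10676372e-02, -3.28420517e-04,
       -1.22412412e+00, -2.88073938e-01]), 'qd': array([ 0.00045336, -0.00067126,  0.00085801, -0.00020607, -0.00030469,
       -0.00211671]), 'joint_efforts': array([-3.18547682e-03, -5.84671104e+01,  2.94056618e+01,  7.02620611e+00,
        1.01866142e-02, -6.72752708e-05]), 'eef_pos': array([ 0.20494524, -0.64261792,  0.22565146]), 'ee_rot': array([ 3.13995693e+00, -1.62723037e-04, -2.83289951e+00]), 'force': array([-0.87126542,  0.32942108, -0.31444675]), 'moment': array([-0.02643603,  0.04515471, -0.04069013]), 'gripper_force': 0.0, 'width': 0.08738046270521499}
```

View pics/scene0.png

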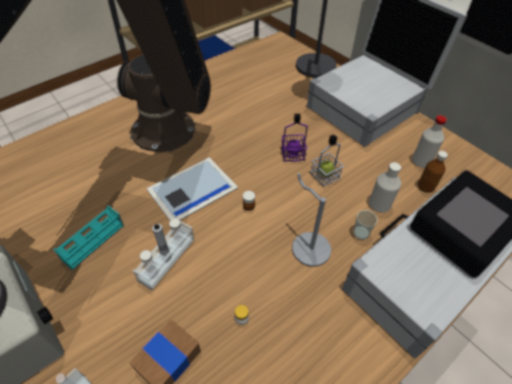

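View pics/top0.png

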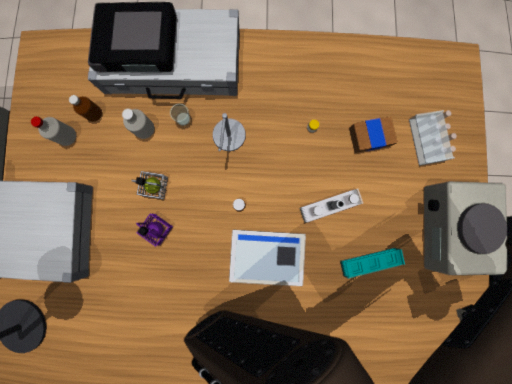

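Run:
```python
import cv2,numpy as np
a=cv2.imread('pics/scene0.png');b=cv2.imread('pics/top0.png')
z=lambda i,x,y,w,h:cv2.resize(i[y:y+h,x:x+w],(400,300),interpolation=cv2.INTER_CUBIC)
o=np.vstack([np.hstack([z(a,280,110,80,60+0),z(b,120,160,80,60)]),np.hstack([z(a,270,170,120,90),z(b,180,100,100,75)])])
cv2.imwrite('pics/crop1.png',o)
o=np.hstack([z(a,125,210,80,60+20),z(b,290,180,80,60)])
cv2.imwrite('pics/crop2.png',o)
```

```text
(no output)
```

View pics/crop1.png

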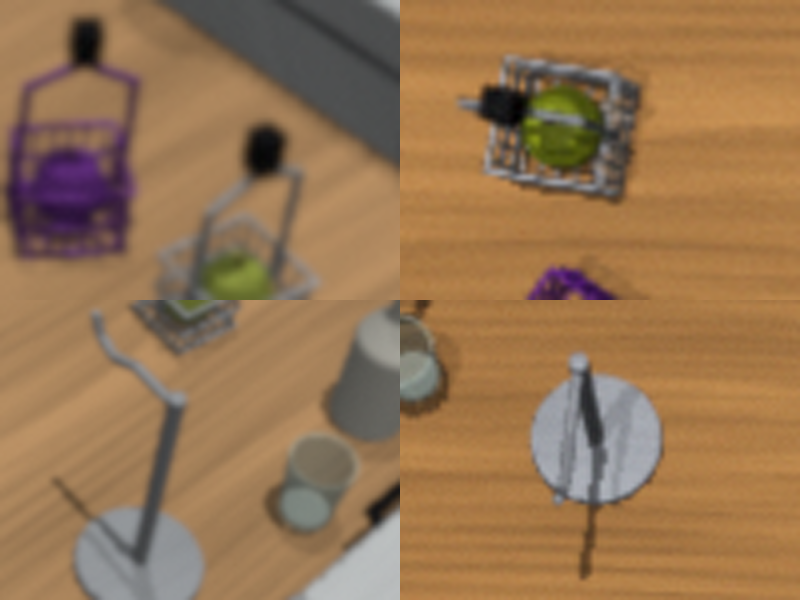

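View pics/crop2.png

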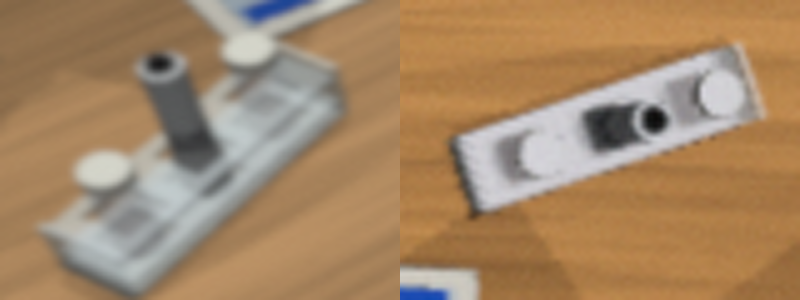

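Run:
```python
from h import *
cs,Ms=cam('scene');ct,Mt=cam('top')
P={'block':((333,140),(140.6,181.2)),'posttop':((322.8,200),(225,115.75)),'tip':((299.1,175.1),(219.75,150)),'foot':((312,248),(229.25,134.5))}
for k,(a,b) in P.items():
    p,e=cross(ray(cs,Ms,*a),ray(ct,Mt,*b)); print(k,p.round(4),round(e,4))
# z-constrained
print('foot@12',onplane(cs,Ms,312,248,.012),onplane(ct,Mt,229.25,134.5,.012))
print('tip@230',onplane(cs,Ms,299.1,175.1,.23),onplane(ct,Mt,219.75,150,.23))
print('blk@157',onplane(cs,Ms,333,140,.157),onplane(ct,Mt,140.6,181.2,.157))
# handle shoulders top
a=onplane(ct,Mt,120+60/5,160+104/5,.122);b=onplane(ct,Mt,120+200/5,160+122/5,.122);d=a-b
print('handle',a,b,np.degrees(np.arctan2(-d[0],d[1])))
for u,v,u2,v2 in[(505,58,640,80),(490,170,620,197)]:
    a=onplane(ct,Mt,120+(u-400)/5,160+v/5,.055);b=onplane(ct,Mt,120+(u2-400)/5,160+v2/5,.055);d=a-b
    print(a,b,np.degrees(np.arctan2(-d[0],d[1])))
```

```text
block [0.535  0.3032 0.1578] 0.0037
posttop [0.7123 0.0613 0.2261] 0.0035
tip [0.6176 0.0724 0.2265] 0.0043
foot [0.7128 0.0622 0.0114] 0.0048
foot@12 [0.71432767 0.06393371 0.012     ] [0.71110293 0.06023876 0.012     ]
tip@230 [0.62084536 0.07179016 0.23      ] [0.61558378 0.07039903 0.23      ]
blk@157 [0.53526939 0.30588792 0.157     ] [0.53389911 0.3019427  0.157     ]
handle [0.53796676 0.33907546 0.122     ] [0.52930422 0.25398284 0.122     ] -5.812757507194258
[0.57474005 0.33422944 0.055     ] [0.56275537 0.24690533 0.055     ] -7.81466568777225
[0.50330986 0.34015192 0.055     ] [0.48849888 0.25627622 0.055     ] -10.014197094455298
```

```bash
python3 -m crank '[{"dx":0.03,"dy":0.03,"dz":0.02,"twist":-3,"grip":1},{"dx":0.055,"dy":0.055,"dz":0.035,"twist":-6,"grip":1},{"dx":0.08,"dy":0.08,"dz":0.05,"twist":-8,"grip":1},{"dx":0.105,"dy":0.105,"dz":0.06,"twist":-10,"grip":1},{"dx":0.13,"dy":0.13,"dz":0.07,"twist":-12,"grip":1}]' 20
python3 -m crank '[{"dx":0.025,"dy":0.03,"twist":-3,"grip":1},{"dx":0.05,"dy":0.06,"twist":-6,"grip":1},{"dx":0.075,"dy":0.09,"twist":-9,"grip":1},{"dx":0.1,"dy":0.12,"twist":-12,"grip":1},{"dx":0.125,"dy":0.15,"twist":-14,"grip":1}]'
python3 -m crank '[{"dx":0.01,"dy":0.04,"grip":1},{"dx":0.02,"dy":0.08,"grip":1},{"dx":0.03,"dy":0.12,"grip":1},{"dx":0.03,"dy":0.16,"grip":1},{"dx":0.03,"dy":0.2,"grip":1}]'
python3 -m crank '[{"dy":0.04,"grip":1},{"dy":0.08,"grip":1},{"dy":0.12,"grip":1},{"dy":0.16,"grip":1},{"dy":0.2,"grip":1}]'
python3 -m crank '[{"dx":0.01,"dy":0.04,"grip":1},{"dx":0.02,"dy":0.08,"grip":1},{"dx":0.03,"dy":0.12,"grip":1},{"dx":0.04,"dy":0.16,"grip":1},{"dx":0.045,"dy":0.2,"grip":1}]'
python3 -m crank '[{"dy":0.035,"grip":1},{"dy":0.065,"grip":1},{"dy":0.065,"grip":1},{"dy":0.065,"grip":1},{"dy":0.065,"grip":1}]'
python3 - <<'E'
from h import *
im,s=grab('wrist','w1'); c,M=cam('wrist',s)
print(s['q'],s['eef_pos'],np.degrees(s['ee_rot']),s['force'])
print(proj(c,M,[.535,.303,.172]),proj(c,M,[.535,.303,.032]),proj(c,M,s['eef_pos']))
E
```

```text
t: 0.52
eef_pos: [0.336, -0.5117, 0.2972]
ee_rot: [-3.142, 0.0, -3.044]
force: [0.7, -0.3, -0.4]
width: 0.0875
gripper_force: 0.0
[-6.71158256e-01  2.19681949e-01 -2.14703194e-02 -8.76659146e-05
 -1.32942756e+00 -8.02232713e-01] [ 0.33600734 -0.5117196   0.29716657] [-1.79994884e+02  1.23079621e-02 -1.74420284e+02] [ 0.69061349 -0.29356287 -0.37070157]
(np.float64(689.9067821416218), np.float64(332.48211724789644)) (np.float64(639.2720001412786), np.float64(295.92712630314134)) (np.float64(259.11550903408215), np.float64(242.2407753078288))invalid input at $[0]: expected keys dx, dy, dz, twist, grip
invalid input at $[0]: expected keys dx, dy, dz, twist, grip
invalid input at $[0]: expected keys dx, dy, dz, twist, grip
invalid input at $[0]: expected keys dx, dy, dz, twist, grip
invalid input at $[0]: expected keys dx, dy, dz, twist, grip
```

View pics/w1.png

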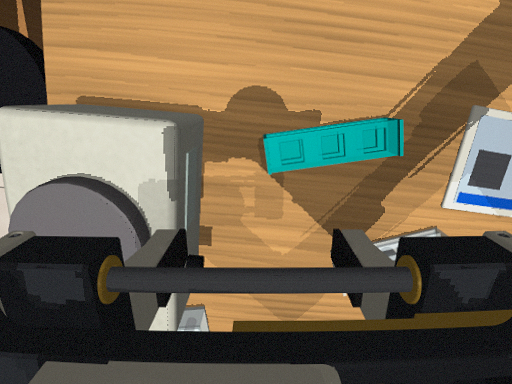

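```bash
python3 -m crank '[{"dx":0.025,"dy":0.03,"dz":0,"twist":-3,"grip":1},{"dx":0.05,"dy":0.06,"dz":0,"twist":-6,"grip":1},{"dx":0.075,"dy":0.09,"dz":0,"twist":-9,"grip":1},{"dx":0.1,"dy":0.12,"dz":0,"twist":-12,"grip":1},{"dx":0.125,"dy":0.15,"dz":0,"twist":-14,"grip":1}]'
python3 -m crank '[{"dx":0.01,"dy":0.04,"dz":0,"twist":0,"grip":1},{"dx":0.02,"dy":0.08,"dz":0,"twist":0,"grip":1},{"dx":0.03,"dy":0.12,"dz":0,"twist":0,"grip":1},{"dx":0.03,"dy":0.16,"dz":0,"twist":0,"grip":1},{"dx":0.03,"dy":0.2,"dz":0,"twist":0,"grip":1}]'
python3 -m crank '[{"dx":0,"dy":0.04,"dz":0,"twist":0,"grip":1},{"dx":0,"dy":0.08,"dz":0,"twist":0,"grip":1},{"dx":0,"dy":0.12,"dz":0,"twist":0,"grip":1},{"dx":0,"dy":0.16,"dz":0,"twist":0,"grip":1},{"dx":0,"dy":0.2,"dz":0,"twist":0,"grip":1}]'
python3 -m crank '[{"dx":0.01,"dy":0.04,"dz":0,"twist":0,"grip":1},{"dx":0.015,"dy":0.08,"dz":0,"twist":0,"grip":1},{"dx":0.02,"dy":0.12,"dz":0,"twist":0,"grip":1},{"dx":0.025,"dy":0.16,"dz":0,"twist":0,"grip":1},{"dx":0.025,"dy":0.2,"dz":0,"twist":0,"grip":1}]'
python3 -m crank '[{"dx":0,"dy":0.03,"dz":0,"twist":0,"grip":1},{"dx":0,"dy":0.045,"dz":0,"twist":0,"grip":1},{"dx":0,"dy":0.055,"dz":0,"twist":0,"grip":1},{"dx":0,"dy":0.055,"dz":0,"twist":0,"grip":1},{"dx":0,"dy":0.055,"dz":0,"twist":0,"grip":1}]'
python3 - <<'E'
from h import *
im,s=grab('wrist','w2'); c,M=cam('wrist',s)
print(s['t'],s['q'],s['eef_pos'],np.degrees(s['ee_rot']),s['force'])
print(proj(c,M,[.535,.303,.172]),proj(c,M,[.535,.303,.032]),proj(c,M,s['eef_pos']))
E
```

```text
t: 0.98
eef_pos: [0.4608, -0.3614, 0.2964]
ee_rot: [3.141, -0.0, 2.994]
force: [1.3, -0.4, -0.3]
width: 0.0876
gripper_force: 0.0
t: 1.4
eef_pos: [0.49, -0.1611, 0.296]
ee_rot: [-3.142, -0.001, 2.997]
force: [1.5, 0.2, 0.5]
width: 0.0875
gripper_force: 0.0
t: 1.82
eef_pos: [0.4894, 0.0388, 0.2966]
ee_rot: [3.141, 0.0, 2.997]
force: [0.3, -0.6, 0.7]
width: 0.0877
gripper_force: 0.0
t: 2.23
eef_pos: [0.5151, 0.239, 0.2962]
ee_rot: [-3.141, -0.0, 2.997]
force: [1.7, -0.2, -0.1]
width: 0.0874
gripper_force: 0.0
t: 2.65
eef_pos: [0.515, 0.2914, 0.2963]
ee_rot: [-3.141, -0.0, 2.997]
force: [-0.8, -0.6, -0.3]
width: 0.088
gripper_force: 0.0
2.65 [ 8.45067816e-01  1.85810003e-01 -6.64521089e-02 -4.74712074e-05
 -1.31935499e+00 -2.56059545e+00] [0.51495554 0.29142398 0.29628263] [-1.79962135e+02 -2.80126304e-02  1.71706820e+02] [-0.84965916 -0.60682039 -0.34983333]
(np.float64(272.9635557655806), np.float64(202.62978072432279)) (np.float64(268.6897592038891), np.float64(171.54341763172812)) (np.float64(258.97364360413553), np.float64(242.2485689263568))
```

View pics/w2.png

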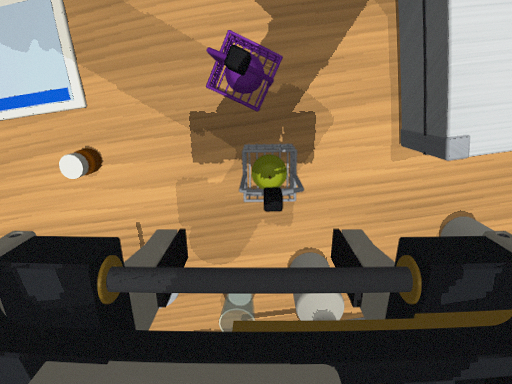

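```bash
python3 -m crank '[{"dx":0.02,"dy":0.012,"dz":-0.02,"twist":0,"grip":1},{"dx":0.02,"dy":0.012,"dz":-0.055,"twist":0,"grip":1},{"dx":0.02,"dy":0.012,"dz":-0.09,"twist":0,"grip":1},{"dx":0.02,"dy":0.012,"dz":-0.12,"twist":0,"grip":1},{"dx":0.02,"dy":0.012,"dz":-0.15,"twist":0,"grip":1}]'
python3 -m crank '[{"dx":0,"dy":0,"dz":0,"twist":0,"grip":0},{"dx":0,"dy":0,"dz":0,"twist":0,"grip":-1},{"dx":0,"dy":0,"dz":0,"twist":0,"grip":-1},{"dx":0,"dy":0,"dz":0,"twist":0,"grip":-1},{"dx":0,"dy":0,"dz":0,"twist":0,"grip":-1}]' 25
python3 -m crank '[{"dx":0,"dy":0,"dz":0,"twist":0,"grip":-1},{"dx":0,"dy":0,"dz":0,"twist":0,"grip":-1},{"dx":0,"dy":0,"dz":0.01,"twist":0,"grip":-1},{"dx":0,"dy":0,"dz":0.03,"twist":0,"grip":-1},{"dx":0,"dy":0,"dz":0.05,"twist":0,"grip":-1}]'
```

```text
t: 3.12
eef_pos: [0.5352, 0.3021, 0.1456]
ee_rot: [3.141, 0.0, 2.995]
force: [0.1, 0.6, 0.2]
width: 0.0874
gripper_force: 0.0
t: 3.53
eef_pos: [0.5361, 0.3045, 0.149]
ee_rot: [3.139, 0.002, 2.997]
force: [0.8, 0.2, -0.2]
width: 0.0597
gripper_force: 0.0
t: 3.95
eef_pos: [0.5348, 0.3037, 0.1974]
ee_rot: [-3.14, -0.001, 2.997]
force: [0.7, 0.6, 0.5]
width: 0.0265
gripper_force: 0.0
```

```bash
python3 -m crank '[{"dx":0,"dy":0,"dz":0,"twist":0,"grip":0.1},{"dx":0,"dy":0,"dz":0,"twist":0,"grip":0.1},{"dx":0,"dy":0,"dz":0,"twist":0,"grip":0.1},{"dx":0,"dy":0,"dz":0,"twist":0,"grip":0.1},{"dx":0,"dy":0,"dz":0,"twist":0,"grip":0.1}]' 
python3 -m crank '[{"dx":0,"dy":0,"dz":-0.015,"twist":0,"grip":0.1},{"dx":0,"dy":0,"dz":-0.032,"twist":0,"grip":0.1},{"dx":0,"dy":0,"dz":-0.05,"twist":0,"grip":0.1},{"dx":0,"dy":0,"dz":-0.05,"twist":0,"grip":-1},{"dx":0,"dy":0,"dz":-0.05,"twist":0,"grip":-1}]' 
python3 -m crank '[{"dx":0,"dy":0,"dz":0,"twist":0,"grip":-1},{"dx":0,"dy":0,"dz":0,"twist":0,"grip":-1},{"dx":0,"dy":0,"dz":0,"twist":0,"grip":-1},{"dx":0,"dy":0,"dz":0,"twist":0,"grip":-1},{"dx":0,"dy":0,"dz":0,"twist":0,"grip":-1}]'
python3 -m crank '[{"dx":0,"dy":0,"dz":0,"twist":0,"grip":-1},{"dx":0,"dy":0,"dz":0,"twist":0,"grip":-1},{"dx":0,"dy":0,"dz":0,"twist":0,"grip":-1},{"dx":0,"dy":0,"dz":0,"twist":0,"grip":-1},{"dx":0,"dy":0,"dz":0,"twist":0,"grip":-1}]'
```

```text
t: 4.37
eef_pos: [0.5348, 0.3037, 0.1958]
ee_rot: [-3.141, -0.001, 2.997]
force: [-0.1, 0.0, -0.3]
width: 0.0473
gripper_force: 0.0
t: 4.78
eef_pos: [0.5346, 0.3034, 0.1455]
ee_rot: [-3.139, -0.002, 2.997]
force: [0.5, 0.4, -0.0]
width: 0.04
gripper_force: 0.0
t: 5.2
eef_pos: [0.5354, 0.3041, 0.1475]
ee_rot: [3.141, 0.001, 2.997]
force: [-0.3, -1.8, 3.5]
width: 0.0196
gripper_force: 25.0
t: 5.62
eef_pos: [0.5355, 0.3041, 0.1475]
ee_rot: [3.141, 0.001, 2.997]
force: [-1.6, -0.4, 5.7]
width: 0.02
gripper_force: 25.0
```

```bash
python3 -m crank '[{"dx":0,"dy":0,"dz":0.015,"twist":0,"grip":-1},{"dx":0,"dy":0,"dz":0.035,"twist":0,"grip":-1},{"dx":0,"dy":0,"dz":0.06,"twist":0,"grip":-1},{"dx":0,"dy":0,"dz":0.085,"twist":0,"grip":-1},{"dx":0,"dy":0,"dz":0.104,"twist":0,"grip":-1}]' 30
python3 -m crank '[{"dx":0.005,"dy":-0.02,"dz":0,"twist":0,"grip":-1},{"dx":0.01,"dy":-0.05,"dz":0,"twist":1,"grip":-1},{"dx":0.02,"dy":-0.08,"dz":0,"twist":1.5,"grip":-1},{"dx":0.03,"dy":-0.11,"dz":0,"twist":2,"grip":-1},{"dx":0.04,"dy":-0.14,"dz":0,"twist":2.5,"grip":-1}]'
python3 -m crank '[{"dx":0,"dy":-0.025,"dz":0,"twist":0,"grip":-1},{"dx":0,"dy":-0.05,"dz":0,"twist":0,"grip":-1},{"dx":0,"dy":-0.07,"dz":0,"twist":0,"grip":-1},{"dx":0,"dy":-0.083,"dz":0,"twist":0,"grip":-1},{"dx":0.002,"dy":-0.088,"dz":0,"twist":0,"grip":-1}]'
python3 - <<'E'
from h import *
im,s=grab('wrist','w3'); a,_=grab('scene','s3')
print(s['t'],s['eef_pos'],np.degrees(s['ee_rot']),s['force'],s['width'])
z=cv2.resize(a[130:250,240:400,::-1],(533,400),interpolation=cv2.INTER_CUBIC)
z2=cv2.resize(cv2.imread('pics/w3.png')[150:384,160:400],(267,260))
o=np.zeros((400,800,3),np.uint8);o[:,:533]=z;o[:260,533:]=z2;cv2.imwrite('pics/c3.png',o)
E
```

```text
t: 6.03
eef_pos: [0.5352, 0.3041, 0.2522]
ee_rot: [3.141, 0.0, 2.997]
force: [0.2, 1.2, -1.5]
width: 0.0202
gripper_force: 29.9
t: 6.45
eef_pos: [0.5749, 0.1628, 0.2502]
ee_rot: [3.142, -0.001, 3.041]
force: [0.6, -0.4, -1.8]
width: 0.0202
gripper_force: 30.0
t: 6.87
eef_pos: [0.5766, 0.0743, 0.2504]
ee_rot: [-3.142, -0.001, 3.039]
force: [-0.8, 0.3, -1.4]
width: 0.0198
gripper_force: 30.0
6.8667 [0.57659903 0.07432112 0.25037136] [-1.79998204e+02 -3.56785811e-02  1.74106556e+02] [-0.78148806  0.31329673 -1.38984991] 0.01976855512805531
```

View pics/c3.png

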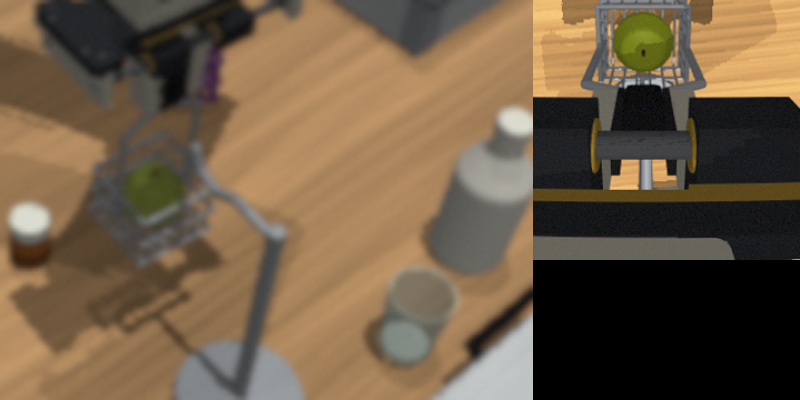

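```bash
python3 -m crank '[{"dx":0.01,"dy":-0.001,"dz":0,"twist":0,"grip":-1},{"dx":0.025,"dy":-0.002,"dz":0,"twist":0,"grip":-1},{"dx":0.04,"dy":-0.003,"dz":0,"twist":0,"grip":-1},{"dx":0.055,"dy":-0.004,"dz":0,"twist":0,"grip":-1},{"dx":0.066,"dy":-0.005,"dz":0,"twist":0,"grip":-1}]'
python3 -m crank '[{"dx":0,"dy":0,"dz":-0.005,"twist":0,"grip":-1},{"dx":0,"dy":0,"dz":-0.012,"twist":0,"grip":-1},{"dx":0,"dy":0,"dz":-0.02,"twist":0,"grip":-1},{"dx":0,"dy":0,"dz":-0.025,"twist":0,"grip":-1},{"dx":0,"dy":0,"dz":-0.028,"twist":0,"grip":-1}]'
python3 - <<'E'
from h import *
im,s=grab('wrist','w4'); a,_=grab('scene','s4')
print(s['t'],s['eef_pos'],np.degrees(s['ee_rot']),s['force'],s['width'])
z=cv2.resize(a[130:250,240:400,::-1],(533,400),interpolation=cv2.INTER_CUBIC)
z2=cv2.resize(cv2.imread('pics/w4.png')[150:384,160:400],(267,260))
o=np.zeros((400,800,3),np.uint8);o[:,:533]=z;o[:260,533:]=z2;cv2.imwrite('pics/c4.png',o)
E
```

```text
t: 7.38
eef_pos: [0.6447, 0.0722, 0.25]
ee_rot: [-3.142, -0.0, 3.041]
force: [1.0, 0.2, -1.9]
width: 0.02
gripper_force: 30.0
t: 7.8
eef_pos: [0.6422, 0.0709, 0.2215]
ee_rot: [-3.141, -0.001, 3.041]
force: [-0.9, -0.3, 4.4]
width: 0.0198
gripper_force: 30.0
7.8 [0.64219181 0.07093915 0.22147645] [-1.79965974e+02 -7.66017547e-02  1.74210293e+02] [-0.94027019 -0.33573909  4.38254701] 0.019774800182888158
```

View pics/c4.png

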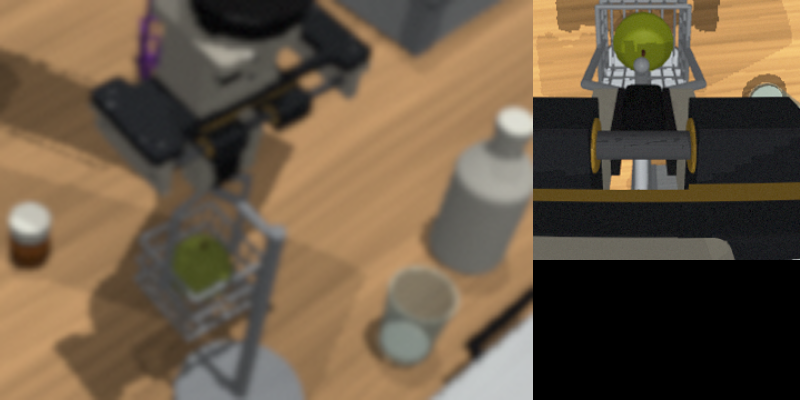

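```bash
python3 -m crank '[{"dx":0,"dy":0,"dz":0,"twist":0,"grip":-0.4},{"dx":0,"dy":0,"dz":0,"twist":0,"grip":-0.3},{"dx":0,"dy":0,"dz":0,"twist":0,"grip":-0.2},{"dx":0,"dy":0,"dz":0,"twist":0,"grip":0},{"dx":0,"dy":0,"dz":0,"twist":0,"grip":0.1}]'
python3 -m crank '[{"dx":0,"dy":0,"dz":0,"twist":0,"grip":0.2},{"dx":0,"dy":0,"dz":0.01,"twist":0,"grip":0.2},{"dx":0,"dy":0,"dz":0.03,"twist":0,"grip":0.2},{"dx":0,"dy":0,"dz":0.06,"twist":0,"grip":0.2},{"dx":0,"dy":0,"dz":0.1,"twist":0,"grip":0.2}]'
python3 - <<'E'
from h import *
im,s=grab('top','t5');im2,_=grab('scene','s5')
print(s['t'],s['eef_pos'])
cs,Ms=cam('scene');ct,Mt=cam('top')
def blob(im):
    h=cv2.cvtColor(im,cv2.COLOR_RGB2HSV); m=cv2.inRange(h,(28,130,40),(45,255,255)); n,l,st,ce=cv2.connectedComponentsWithStats(m)
    i=1+st[1:,4].argmax(); return ce[i],st[i]
a,b=blob(im),blob(im2); print(a,b)
print('fruit scene ray at z=.104',onplane(cs,Ms,*b[0],.104), 'top',onplane(ct,Mt,*a[0],.104))
P={'lamp':((125+161/5,210+64*80/300),(290+(654-400)/5,180+120/5))}
for k,(x,y) in P.items(): print(k,cross(ray(cs,Ms,*x),ray(ct,Mt,*y)),onplane(ct,Mt,*y,.16),onplane(cs,Ms,*x,.16))
for nm,u,v in(('capL',545,155),('capR',720,93)): print(nm,onplane(ct,Mt,290+(u-400)/5,180+v/5,.107))
for u,v in((475,213),(460,140),(740,45),(762,115)): print(onplane(ct,Mt,290+(u-400)/5,180+v/5,.06))
z=cv2.resize(im2[130:250,240:400,::-1],(533,400),interpolation=cv2.INTER_CUBIC)
cv2.imwrite('pics/c5.png',z)
E
```

```text
t: 8.32
eef_pos: [0.6433, 0.071, 0.2229]
ee_rot: [3.141, 0.001, 3.04]
force: [-0.2, -0.3, 0.1]
width: 0.0433
gripper_force: 0.0
t: 8.73
eef_pos: [0.6419, 0.0707, 0.3219]
ee_rot: [-3.14, -0.004, 3.04]
force: [1.0, 0.2, 0.2]
width: 0.0526
gripper_force: 0.0
8.7333 [0.64189162 0.07067468 0.32185399]
(array([223.9702381 , 150.89880952]), array([216, 144,  17,  14, 168], dtype=int32)) (array([299.94219653, 208.46242775]), array([293, 201,  16,  16, 173], dtype=int32))
fruit scene ray at z=.104 [0.63627788 0.07802809 0.104     ] top [0.63778268 0.06875237 0.104     ]
lamp (array([ 0.48383761, -0.27278144,  0.1578033 ]), np.float64(0.003210022775732588)) [ 0.4829177  -0.27363058  0.16      ] [ 0.48648632 -0.27198777  0.16      ]
capL [ 0.46300091 -0.22130201  0.107     ]
capR [ 0.50281034 -0.3279417   0.107     ]
[ 0.42718277 -0.1870304   0.06      ]
[ 0.47245739 -0.17691413  0.06      ]
[ 0.5366772  -0.35487367  0.06      ]
[ 0.49262379 -0.36918123  0.06      ]
```

View pics/c5.png

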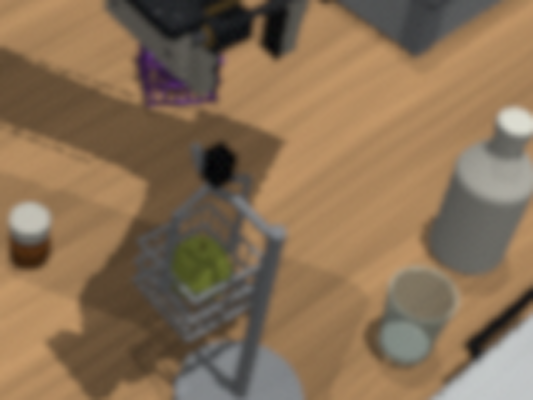

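```bash
python3 -m crank '[{"dx":-0.012,"dy":-0.03,"dz":0,"twist":3,"grip":0.2},{"dx":-0.03,"dy":-0.065,"dz":0,"twist":8,"grip":0.2},{"dx":-0.045,"dy":-0.1,"dz":0,"twist":13,"grip":0.2},{"dx":-0.062,"dy":-0.136,"dz":0,"twist":18,"grip":0.2},{"dx":-0.079,"dy":-0.172,"dz":-0.01,"twist":22,"grip":0.2}]'
python3 -m crank '[{"dx":-0.015,"dy":-0.035,"dz":-0.01,"twist":2,"grip":0.2},{"dx":-0.032,"dy":-0.07,"dz":-0.03,"twist":4,"grip":0.2},{"dx":-0.048,"dy":-0.105,"dz":-0.05,"twist":4,"grip":0.2},{"dx":-0.064,"dy":-0.14,"dz":-0.06,"twist":4,"grip":0.2},{"dx":-0.079,"dy":-0.172,"dz":-0.07,"twist":4,"grip":0.2}]'
python3 - <<'E'
from h import *
im,s=grab('wrist','w6'); c,M=cam('wrist',s)
print(s['t'],s['q'],s['eef_pos'],np.degrees(s['ee_rot']))
for p in([.4835,-.273,.16],[.463,-.2213,.107],[.5028,-.328,.107],s['eef_pos']): print(proj(c,M,p))
E
```

```text
t: 9.25
eef_pos: [0.5642, -0.1026, 0.3153]
ee_rot: [-3.14, 0.004, -2.854]
force: [0.5, -0.4, 0.5]
width: 0.053
gripper_force: 0.0
t: 9.67
eef_pos: [0.4839, -0.2746, 0.2425]
ee_rot: [-3.141, 0.0, -2.789]
force: [0.1, 0.5, 0.2]
width: 0.0528
gripper_force: 0.0
9.6667 [-1.64219498e-01  1.53319464e-01 -2.28635435e-01  1.28065908e-04
 -1.18838144e+00 -1.05389170e+00] [ 0.48386154 -0.27464273  0.24252477] [-1.79981056e+02  1.95469993e-02 -1.59789891e+02]
(np.float64(261.11093051191693), np.float64(199.00453088116072))
(np.float64(313.76442490245904), np.float64(181.57248168076154))
(np.float64(205.26028484887047), np.float64(182.07233240684332))
(np.float64(259.2543398660478), np.float64(242.27079571459223))
```

View pics/w6.png

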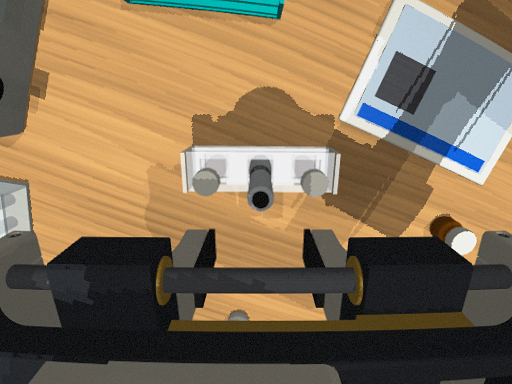

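```bash
python3 -m crank '[{"dx":0,"dy":0.001,"dz":-0.03,"twist":0,"grip":0},{"dx":0,"dy":0.001,"dz":-0.06,"twist":0,"grip":0},{"dx":0,"dy":0.001,"dz":-0.09,"twist":0,"grip":0},{"dx":0,"dy":0.001,"dz":-0.115,"twist":0,"grip":0},{"dx":0,"dy":0.001,"dz":-0.128,"twist":0,"grip":0}]'
python3 -m crank '[{"dx":0,"dy":0,"dz":0,"twist":0,"grip":-1},{"dx":0,"dy":0,"dz":0,"twist":0,"grip":-1},{"dx":0,"dy":0,"dz":0,"twist":0,"grip":-1},{"dx":0,"dy":0,"dz":0,"twist":0,"grip":-1},{"dx":0,"dy":0,"dz":0,"twist":0,"grip":-1}]' 20
python3 -m crank '[{"dx":0,"dy":0,"dz":0,"twist":0,"grip":-1},{"dx":0,"dy":0,"dz":0,"twist":0,"grip":-1},{"dx":0,"dy":0,"dz":0,"twist":0,"grip":-1},{"dx":0,"dy":0,"dz":0,"twist":0,"grip":-1},{"dx":0,"dy":0,"dz":0,"twist":0,"grip":-1}]'
```

```text
t: 10.13
eef_pos: [0.4838, -0.2718, 0.1122]
ee_rot: [3.14, -0.002, -2.79]
force: [0.5, -1.0, -0.4]
width: 0.044
gripper_force: 0.0
t: 10.55
eef_pos: [0.4863, -0.2724, 0.1163]
ee_rot: [-3.14, 0.002, -2.789]
force: [0.3, -0.2, 2.0]
width: 0.0226
gripper_force: 20.0
t: 10.97
eef_pos: [0.4863, -0.2725, 0.1162]
ee_rot: [-3.14, 0.002, -2.789]
force: [0.0, 0.3, 5.8]
width: 0.0232
gripper_force: 20.0
```

```bash
python3 -m crank '[{"dx":0,"dy":0,"dz":0.015,"twist":0,"grip":-1},{"dx":0,"dy":0,"dz":0.035,"twist":0,"grip":-1},{"dx":0,"dy":0,"dz":0.06,"twist":0,"grip":-1},{"dx":0,"dy":0,"dz":0.085,"twist":0,"grip":-1},{"dx":0,"dy":0,"dz":0.1,"twist":0,"grip":-1}]' 30
python3 -m crank '[{"dx":0,"dy":0,"dz":0,"twist":0,"grip":-1},{"dx":0,"dy":0,"dz":0,"twist":0,"grip":-1},{"dx":0.005,"dy":0.002,"dz":0,"twist":0,"grip":-1},{"dx":0.02,"dy":0.007,"dz":0,"twist":0,"grip":-1},{"dx":0.045,"dy":0.016,"dz":0,"twist":0,"grip":-1}]'
python3 - <<'E'
from h import *
a,s=grab('scene','s7');b,_=grab('top','t7');w,_=grab('wrist','w7')
print(s['t'],s['eef_pos'],s['force'],s['width'])
z=lambda i,x,y,w,h:cv2.resize(i[y:y+h,x:x+w],(400,300),interpolation=cv2.INTER_CUBIC)
o=np.hstack([z(a,100,180,120,90),z(b,270,150,120,90)])
cv2.imwrite('pics/c7.png',o[:,:,::-1])
E
```

```text
t: 11.38
eef_pos: [0.4857, -0.2723, 0.2175]
ee_rot: [-3.14, 0.002, -2.789]
force: [0.8, -0.3, -0.9]
width: 0.0226
gripper_force: 30.0
t: 11.8
eef_pos: [0.5294, -0.256, 0.2138]
ee_rot: [3.141, -0.001, -2.791]
force: [0.8, -0.7, -0.7]
width: 0.0223
gripper_force: 30.0
11.8 [ 0.5293623  -0.25600649  0.21381857] [ 0.81815289 -0.67519857 -0.72302629] 0.022316101282412723
```

View pics/c7.png

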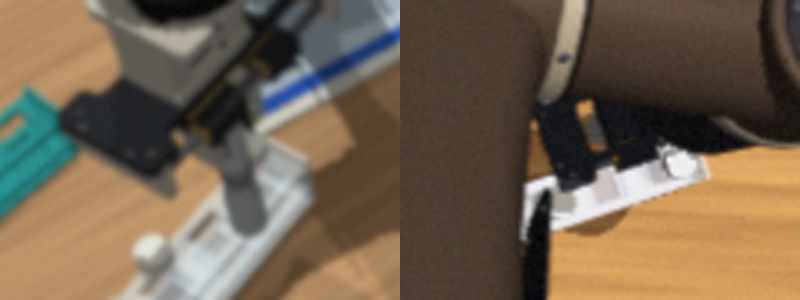

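```bash
python3 -m crank '[{"dx":0,"dy":0,"dz":-0.015,"twist":0,"grip":-1},{"dx":0,"dy":0,"dz":-0.03,"twist":0,"grip":-1},{"dx":0,"dy":0,"dz":-0.045,"twist":0,"grip":-1},{"dx":0,"dy":0,"dz":-0.058,"twist":0,"grip":-1},{"dx":0,"dy":0,"dz":-0.065,"twist":0,"grip":-1}]' 15
python3 -m crank '[{"dx":-0.008,"dy":-0.003,"dz":0,"twist":0,"grip":-1},{"dx":-0.017,"dy":-0.006,"dz":0,"twist":0,"grip":-1},{"dx":-0.026,"dy":-0.009,"dz":0,"twist":0,"grip":-1},{"dx":-0.032,"dy":-0.011,"dz":0,"twist":0,"grip":-1},{"dx":-0.037,"dy":-0.013,"dz":0,"twist":0,"grip":-1}]'
python3 - <<'E'
from h import *
a,s=grab('scene','s8'); print(s['force'],s['moment'],s['eef_pos'],s['width'])
E
```

```text
t: 12.37
eef_pos: [0.5289, -0.2556, 0.147]
ee_rot: [3.139, -0.003, -2.79]
force: [0.0, -0.3, -0.6]
width: 0.023
gripper_force: 15.0
t: 12.78
eef_pos: [0.4928, -0.2695, 0.1507]
ee_rot: [-3.141, 0.002, -2.79]
force: [2.2, 0.5, -2.5]
width: 0.0228
gripper_force: 15.0
[ 2.17131884  0.52269302 -2.46143178] [ 0.55599975 -0.98785432 -0.00684086] [ 0.49277111 -0.26946951  0.15066605] 0.022828183291444062
```

```bash
python3 -m crank '[{"dx":-0.006,"dy":-0.002,"dz":-0.001,"twist":0,"grip":-1},{"dx":-0.012,"dy":-0.004,"dz":-0.003,"twist":0,"grip":-1},{"dx":-0.018,"dy":-0.007,"dz":-0.005,"twist":0,"grip":-1},{"dx":-0.023,"dy":-0.009,"dz":-0.007,"twist":0,"grip":-1},{"dx":-0.028,"dy":-0.01,"dz":-0.008,"twist":0,"grip":-1}]'
python3 -m crank '[{"dx":-0.006,"dy":-0.002,"dz":-0.003,"twist":0,"grip":-1},{"dx":-0.011,"dy":-0.004,"dz":-0.006,"twist":0,"grip":-1},{"dx":-0.016,"dy":-0.006,"dz":-0.009,"twist":0,"grip":-1},{"dx":-0.021,"dy":-0.008,"dz":-0.013,"twist":0,"grip":-1},{"dx":-0.026,"dy":-0.009,"dz":-0.017,"twist":0,"grip":-1}]'
python3 -m crank '[{"dx":0,"dy":0,"dz":0,"twist":0,"grip":-1},{"dx":0,"dy":0,"dz":0,"twist":0,"grip":-1},{"dx":0.004,"dy":0.0015,"dz":0.004,"twist":0,"grip":-1},{"dx":0.006,"dy":0.002,"dz":0.025,"twist":0,"grip":-1},{"dx":0.008,"dy":0.003,"dz":0.06,"twist":0,"grip":-1}]' 40
python3 -m crank '[{"dx":0.01,"dy":0.005,"dz":0.03,"twist":0,"grip":-1},{"dx":0.02,"dy":0.01,"dz":0.06,"twist":0,"grip":-1},{"dx":0.03,"dy":0.015,"dz":0.09,"twist":0,"grip":-1},{"dx":0.03,"dy":0.015,"dz":0.11,"twist":0,"grip":-1},{"dx":0.03,"dy":0.015,"dz":0.12,"twist":0,"grip":-1}]'
python3 - <<'E'
from h import *
a,s=grab('scene','s9');b,_=grab('top','t9');w,_=grab('wrist','w9')
print(s['t'],s['q'],s['force'],s['eef_pos'],np.degrees(s['ee_rot']),s['width'])
c,M=cam('wrist',s)
T=s['eef_pos']; g=T+[0,0,.019]; ex=np.array([.94,.342,0])
for th in(30,45,60):
    t=np.radians(th); ax=ex*np.sin(t)-[0,0,np.cos(t)]; print(th,'lens',proj(c,M,g+.127*ax),'tail',proj(c,M,g-.027*ax),proj(*cam('scene'),g+.127*ax))
cs,Ms=cam('scene');print('grasp scene',proj(cs,Ms,g))
np.save('g9.npy',g)
E
```

```text
t: 13.25
eef_pos: [0.4645, -0.2794, 0.1412]
ee_rot: [-3.142, -0.0, -2.789]
force: [2.3, -0.6, -1.8]
width: 0.0231
gripper_force: 15.0
t: 13.67
eef_pos: [0.4384, -0.2883, 0.1241]
ee_rot: [3.141, -0.0, -2.789]
force: [0.9, -0.5, 0.9]
width: 0.0229
gripper_force: 15.0
t: 14.08
eef_pos: [0.4447, -0.2839, 0.1818]
ee_rot: [3.136, -0.007, -2.79]
force: [1.0, -0.4, -0.8]
width: 0.0222
gripper_force: 40.0
t: 14.5
eef_pos: [0.4783, -0.2699, 0.3076]
ee_rot: [-3.14, 0.002, -2.788]
force: [0.3, 0.1, -0.4]
width: 0.0228
gripper_force: 40.0
14.5 [-1.56449385e-01  1.05589085e-01 -1.37280757e-01  6.88105444e-04
 -1.32506040e+00 -1.06093936e+00] [ 0.26405262  0.12676692 -0.37032983] [ 0.47830593 -0.26987409  0.30764741] [-1.79886455e+02  1.24648858e-01 -1.59741577e+02] 0.022763806174540928
30 lens (np.float64(259.0785026833903), np.float64(257.7873745480144)) tail (np.float64(259.2798576396118), np.float64(258.7124434109189)) (np.float64(173.1039671889249), np.float64(221.91477498979984))
45 lens (np.float64(258.92491218942286), np.float64(293.5186908895347)) tail (np.float64(259.3428854144986), np.float64(243.2011590319688)) (np.float64(181.01889199000186), np.float64(221.58545135680072))
60 lens (np.float64(258.7671656008047), np.float64(331.4127599112443)) tail (np.float64(259.393125403745), np.float64(229.5597674694385)) (np.float64(186.81517782203184), np.float64(218.3886448010726))
grasp scene (np.float64(142.43058534169205), np.float64(179.28704061171803))
```

```bash
python3 -m crank '[{"dx":-0.005,"dy":0.02,"dz":0,"twist":-3,"grip":-1},{"dx":-0.01,"dy":0.05,"dz":0,"twist":-7,"grip":-1},{"dx":-0.02,"dy":0.085,"dz":0,"twist":-11,"grip":-1},{"dx":-0.03,"dy":0.12,"dz":0,"twist":-15,"grip":-1},{"dx":-0.04,"dy":0.155,"dz":-0.01,"twist":-18,"grip":-1}]'
python3 -m crank '[{"dx":0,"dy":0.035,"dz":-0.005,"twist":-3,"grip":-1},{"dx":0,"dy":0.07,"dz":-0.01,"twist":-6,"grip":-1},{"dx":0,"dy":0.105,"dz":-0.015,"twist":-8,"grip":-1},{"dx":0,"dy":0.14,"dz":-0.02,"twist":-8,"grip":-1},{"dx":0,"dy":0.16,"dz":-0.02,"twist":-8,"grip":-1}]'
python3 -m crank '[{"dx":0,"dy":0.02,"dz":0,"twist":0,"grip":-1},{"dx":0,"dy":0.035,"dz":0,"twist":0,"grip":-1},{"dx":0,"dy":0.042,"dz":0,"twist":0,"grip":-1},{"dx":0,"dy":0.042,"dz":0,"twist":0,"grip":-1},{"dx":0,"dy":0.042,"dz":0,"twist":0,"grip":-1}]'
cat > tilt.py <<'E'
from h import *
import sys
tag=sys.argv[1]
a,s=grab('scene','s'+tag); c,M=cam('scene')
print(s['t'],s['eef_pos'].round(4),np.degrees(s['ee_rot']).round(2),s['force'],s['width'])
g=s['eef_pos']+[0,0,.019]; y=s['ee_rot'][2]; u=-np.array([np.cos(y),np.sin(y),0]); 
P=[(th,proj(c,M,g+.127*(u*np.sin(t)-[0,0,np.cos(t)]))) for th,t in((i,np.radians(i)) for i in(20,30,45,60,70))]
print('grasp',proj(c,M,g)); print(*P,sep='\n')
h=cv2.cvtColor(a,cv2.COLOR_RGB2HSV); gp=np.array(proj(c,M,g))
# saturation along rays from grasp to lens for each tilt: length of low-saturation run
for th in range(10,86,5):
    t=np.radians(th); r=''
    for sd in(0.03,.05,.07,.09,.105,.12,.135,.15):
        x,yy=proj(c,M,g+sd*(u*np.sin(t)-[0,0,np.cos(t)])); p=h[int(round(yy)),int(round(x))]; r+=f'{p[1]:4d}/{p[2]:3d}'
    print(th,r)
E
python3 tilt.py 10
```

```text
t: 15.07
eef_pos: [0.4361, -0.1142, 0.2936]
ee_rot: [-3.141, -0.001, -3.108]
force: [0.9, 0.4, -0.7]
width: 0.0227
gripper_force: 40.0
t: 15.48
eef_pos: [0.4351, 0.0469, 0.2717]
ee_rot: [-3.14, -0.004, 3.041]
force: [0.2, 0.4, -0.3]
width: 0.0224
gripper_force: 40.0
t: 15.9
eef_pos: [0.4365, 0.0865, 0.2734]
ee_rot: [-3.14, -0.002, 3.041]
force: [0.5, -0.2, -1.2]
width: 0.0223
gripper_force: 40.0
15.9 [0.4365 0.0865 0.2734] [-1.7992e+02 -1.1000e-01  1.7422e+02] [ 0.46234778 -0.21742681 -1.22248601] 0.02228915553626459
grasp (np.float64(257.35769123177465), np.float64(116.64902549426346))
(20, (np.float64(265.10016280735516), np.float64(158.4491832342786)))
(30, (np.float64(269.32562253690315), np.float64(160.33710329631433)))
(45, (np.float64(275.24230764446594), np.float64(160.84320010349643)))
(60, (np.float64(280.27691765066817), np.float64(158.32929601284712)))
(70, (np.float64(282.9274156205483), np.float64(154.91751239595823)))
10   47/103  92/ 97 119/ 92 120/100 118/ 99 118/ 99 120/100 120/ 98
15   21/ 96  50/ 96 113/ 95 120/100 117/ 98 117/100 118/ 99 117/139
20   21/ 96  25/ 
[... 234 characters left out ...]
/112 101/136 118/153
40    5/104   5/109   5/108   6/131   4/131   4/120 105/143 119/152
45    6/119   5/109   4/122   6/139   6/139   5/140 114/150 119/152
50    6/119   4/115   6/132   5/145   5/148   7/147 112/155 119/152
55    6/119   6/123   4/124   5/150   5/148   2/139 112/168 118/151
60    5/108   6/123   2/112   7/143   7/142  46/144 113/147 118/154
65    5/108   4/124  21/111  22/142  60/149  96/148  91/ 98 118/160
70    5/ 97   2/133  40/102  83/151 110/158  98/ 96  87/ 85 111/152
75    5/ 97  44/138 102/103 115/159 115/148  89/ 63  91/ 67  80/ 89
80    8/ 94  63/150 112/100 119/163 114/147 157/ 70  85/ 60  83/ 74
85    8/ 94  83/157 118/110 118/166 113/147  92/ 94 154/ 86 156/ 59
```

```bash
python3 -m crank '[{"dx":0.006,"dy":0,"dz":-0.005,"twist":0,"grip":-1},{"dx":0.016,"dy":0,"dz":-0.012,"twist":0,"grip":-1},{"dx":0.027,"dy":0,"dz":-0.02,"twist":0,"grip":-1},{"dx":0.036,"dy":0,"dz":-0.027,"twist":0,"grip":-1},{"dx":0.041,"dy":0.001,"dz":-0.031,"twist":0,"grip":-1}]'
python3 -m crank '[{"dx":0,"dy":0,"dz":0,"twist":0,"grip":-1},{"dx":0,"dy":0,"dz":0,"twist":0,"grip":-1},{"dx":0,"dy":0,"dz":0,"twist":0,"grip":-1},{"dx":0,"dy":0,"dz":0,"twist":0,"grip":-1},{"dx":0,"dy":0,"dz":0,"twist":0,"grip":-1}]'
python3 tilt.py 11
python3 - <<'E'
from h import *
h0=cv2.imread('pics/s5.png');a=cv2.imread('pics/s11.png')
def f(im):
    m=cv2.inRange(cv2.cvtColor(im,cv2.COLOR_BGR2HSV),(28,130,40),(45,255,255)); n,l,st,ce=cv2.connectedComponentsWithStats(m); i=1+st[1:,4].argmax(); return ce[i],st[i]
print(f(h0),f(a))
t,_=grab('top','t11'); 
c,M=cam('scene')
def caps(im):  # white caps and rack window, unchanged?
    return im[205:275,130:200].astype(int)
d=np.abs(caps(cv2.imread('pics/scene0.png'))-caps(a)).sum(2)
for u,v in((145.8,256),(174.6,224)):
    print('cap diff',d[int(v)-208:int(v)-202,int(u)-133:int(u)-127].mean())
E
```

```text
t: 16.37
eef_pos: [0.4792, 0.0873, 0.2416]
ee_rot: [-3.14, -0.002, 3.039]
force: [0.8, 0.2, -1.3]
width: 0.0222
gripper_force: 40.0
t: 16.78
eef_pos: [0.478, 0.0881, 0.2441]
ee_rot: [3.141, 0.001, 3.041]
force: [0.4, 0.5, -0.5]
width: 0.0225
gripper_force: 40.0
16.7833 [0.478  0.0881 0.2441] [1.7996e+02 4.0000e-02 1.7421e+02] [ 0.36483981  0.45596952 -0.49504496] 0.02252064865287862
grasp (np.float64(267.5964297859679), np.float64(132.9451405294701))
(20, (np.float64(274.6987993742813), np.float64(173.7281500547412)))
(30, (np.float64(279.0729945055827), np.float64(175.86829608101147)))
(45, (np.float64(285.2478747416725), np.float64(176.8115406831116)))
(60, (np.float64(290.5721087392371), np.float64(174.78639723127242)))
(70, (np.float64(293.42530663542533), np.float64(171.71491531669344)))
10   27/ 86  76/ 94 119/101 119/105 120/102 118/108 116/ 86 121/ 82
15    9/ 87  49/ 94 113/ 99 119/107 118/106 117/107 121/ 82 119/ 86
20    9/ 87  23/ 90  92/ 89 114/101 117/116 118/128 116/ 79 116/ 79
25    3/ 91  23/ 90  70/ 87  95/ 99 110/134 117/124 118/ 80 118/ 78
30    3/ 91   3/ 99  21/
[... 315 characters left out ...]

55    4/115   6/123   6/134   7/152   3/150   2/142 115/148 119/150
60    4/115   6/120   4/123   0/143  36/147  33/138 113/149 117/150
65    3/101   6/120   5/102  17/121  95/161 114/146 116/149 114/143
70    5/107   4/117  31/ 75  59/100 115/168 118/155 114/145  73/115
75    3/ 95  10/123  50/ 66  87/120 116/163 116/169 111/145   6/ 81
80    3/ 95  19/122 140/ 60  74/ 97  84/109 118/169 118/158  91/120
85    3/ 92  71/101 142/ 63 112/ 64  82/106 118/155 118/169 118/169
(array([299.94219653, 208.46242775]), array([293, 201,  16,  16, 173], dtype=int32)) (array([299.58579882, 208.37869822]), array([292, 202,  16,  15, 169], dtype=int32))
cap diff 14.38888888888889
cap diff 14.63888888888889
```

```bash
python3 -c "
from station import arm
print(arm.job_done())"
```

```text
the job is handed in; nothing more can be done
None
```

The job is handed in but no verdict came back: by my measurements the basket hangs on the hook, let go, and the lamp is held still at about 46°, its lens about 10 cm from the fruit, with both tubes still in the rack; I viewed 11 pictures, one over the limit of 10.

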